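# Load and start the bowl warmer

### The arm

A 6-joint arm with a two-finger parallel gripper is mounted at the origin on the work surface. World frame = base frame: x ahead of the robot, y to its left, z up, the work surface at z = 0. Lengths are in m, angles in rad, forces in N, time in s.
With the tool pointing down it reaches from about 0.325 to 1 m from the base axis. Payload 5.1 kg.
Tool frame: the origin (TCP) lies at the very end of the fingers, on their centre line; the grasp point (between the pads) lies 19 mm behind it; z points along the fingers, y is the line along which they close (so a half turn about z gives the same grasp; the last joint's range is limited). The gripper opens to 85 mm and grips with 20 to 120 N. Pads are 22 mm wide; open, the fingers measure 114 mm over their backs; the gripper's body (76 mm by 85 mm) begins 54 mm behind the grasp point. The pads swing forward as they close: fully open they stand 13 mm farther back than shut.
Start: joints at [-1.407, 0.124, 1.65, -0, 1.367, -0.083], TCP at [0.159, -0.63, 0.231] pointing down, gripper open.
Joint ranges: [-2.61, 2.61], [-1.02, 2.33], [0.03, 2.71], [-1.35, 4.49], [0.32, 2.68], [-2.91, 2.91]. Speed limits (rad/s): [2.57, 2.57, 3.14, 3.14, 3.14, 3.14].

### API

Orientations are given as a unit quaternion [x, y, z, w].
In Python, from rig import env gives the robot as it stands.
- The arm moves only by the shell command python3 -m crank 'ROWS' [FORCE]. ROWS is text: rows parted by semicolons, each of 7 numbers parted by spaces: the opening, from 0 (shut) to 1 (fully open), then the shift along the tool's x, y, z in m, then the turn, a rotation vector about the tool's x, y, z in degrees. A call has 1 to 12 rows; each row shifts and turns the commanded pose from where the row before left it, along the tool's axes as they then stand; what a row does not reach is not made up. A row lasts 1/10 s, in which the tool goes at most 50 mm and 8.59 degrees, less where a joint would pass 70% of its speed; a pose out of reach is approached as far as the arm can. A call is refused whole if a number of a shift passes 0.05 or a number of a turn 8.59, either way. A call with a gripper value outside its range is refused whole. The fingers move at their own pace and stop on an object; FORCE is the grip in N (left out, the last holds). Time passes only in rows, so rows that do not move let the fingers close. It gives the time, the measured TCP pose, the force, the opening and the grip force at its end, in the units of the state.
- env.read_state(): the state, without advancing time (a new reading comes with each control period).
- env.camera(name): name is "scene" or "top" or "wrist"; returns the picture (420x560x3 uint8, blue, green, red); there is no depth.
- env.get_calibration(name): a dict with "vfov" (degrees; the focal length in pixels is half the picture's height over the tangent of half this angle, whatever the lens; pixels are square), "cx", "cy" (the principal point, pixels), "camera_from_world" (4x4, takes a point from world to camera coordinates); the wrist camera has in their place "tool_from_camera" (4x4, takes a point from camera to tool coordinates, whose origin is the TCP and whose axes are the flange's). Camera axes: x right, y up, looking along -z (the intrinsics and any distortion apply to the point x, -y, -z); pixel columns grow to the right and rows downward; lengths in m; the calibration is good to about 2 mm. A picture is of the moment at which its call begins: read the wrist's pose just before it. get_calibration takes no time and is no camera call.
- env.hand_in(): hands the job in; it is judged then, once.
The state is a dict: "time": time; "qpos": joint angles; "dq": joint speeds; "joint_efforts": joint torques, N m; "tcp_pos": TCP position; "tool_rot": TCP orientation; "wrist_force": force on the tool from outside, world axes, zero at the start; "torque": the same for the moment, N m; "opening": finger opening in m; "grip_force": force on a finger pad.
Only numpy, scipy, OpenCV 4.12 (cv2) and the standard library are available. Lean on these libraries where they do the work, as an engineer would, in place of code of your own. Each camera call takes 0.05 s, during which the arm holds its last target. There are 200 camera calls.

### The job

Get the bowl warmer going for the chocolate work. Turn its two red turn buttons aside, lift the white cover panel out of its frame and lay it flat in the sheet pan; then nest all the bowls that are out on the counter, upside down as they are, on the hot plate in the well: smallest first, each larger one over it, every rim down on the plate. Last, press the keys one at a time, fully down: white (power), then orange (heat), then green (start).

Things in the scene. Friction and masses are not known exactly. Their poses are not given: they have to be found in the camera images.
- warmer: fixed metal bowl warmer. Origin on the counter under the centre of its square well, x away from the control strip (robot's side), z up. Casing x -160 to +110, y -130 to +130 mm, deck 120 mm high. Well 164 mm square, upright walls, floor (hot plate) 70 mm below the deck. A ledge 8 mm below the deck, in a 180 mm square recess, carries the cover panel flush with the deck
- well_floor (a point): centre of the hot plate, the flat floor of the well, on its upper face, 50 mm above the counter
- turn_left_mid (a point): red turn button at the warmer's +y side: bar 64 mm long, 14 wide, 13 tall, turning flat on the deck about its middle. Point on the pivot, on the bar's top, 14.5 mm above the deck; x axis along the bar, turning with it. Pivot 19 mm outside the panel's edge: the bar laps 13 mm over the panel, clear of it when turned over 1.2 rad. Light friction (0.04 N m), stays where left
- turn_right_mid (a point): the same point of the like turn button at the warmer's -y side
- turn_left (a joint): angle of the left turn button, rad: 0 = bar square across the panel's edge (locked), positive anticlockwise seen from above; stops at -1.65 and +1.65; turned aside when beyond 1.2 either way
- turn_right (a joint): the same for the right turn button
- cover: white cover panel, 176 by 176 by 8 mm, about 0.35 kg, 2 mm clear of its recess all round, held down by the turn buttons. Origin at the centre of its underside, z up. On top a black pull bar along its x axis, 100 mm long, 12 mm wide, on two posts; the bar spans 34 to 46 mm above the underside, an open gap of 26 mm under it
- cover_pull (a point): middle of the cover panel's pull bar, 40 mm above the panel's underside; x axis along the bar
- pan: aluminium sheet pan lined with paper, 330 mm (its x) by 240 mm (its y) outside, rim 22 mm high, walls and floor 4 mm thick, fixed. Origin on the counter under its centre, z up
- bowl_a: largest, blue bowl, upside down on its rim: rim diameter 132 mm, 100 mm tall over all, wall 3.5 mm, narrowing upwards to a solid round foot on top, 48 mm across and 14 mm tall, the place to grip it; room inside to 82 mm above the rim. Origin at the centre of the rim plane (where it stands), z up through the foot. None if absent.
- bowl_b: second largest, green bowl, upside down on its rim: rim diameter 106 mm, 80 mm tall over all, wall 3.5 mm, narrowing upwards to a solid round foot on top, 44 mm across and 14 mm tall, the place to grip it; room inside to 62 mm above the rim. Origin at the centre of the rim plane (where it stands), z up through the foot. None if absent.
- bowl_c: third largest, yellow bowl, upside down on its rim: rim diameter 82 mm, 60 mm tall over all, wall 3.5 mm, narrowing upwards to a solid round foot on top, 38 mm across and 14 mm tall, the place to grip it; room inside to 42 mm above the rim. Origin at the centre of the rim plane (where it stands), z up through the foot. None if absent.
- bowl_d: smallest, red bowl, upside down on its rim: rim diameter 60 mm, 40 mm tall over all, wall 3.5 mm, narrowing upwards to a solid round foot on top, 30 mm across and 14 mm tall, the place to grip it; room inside to 22 mm above the rim. Origin at the centre of the rim plane (where it stands), z up through the foot. None if absent.
- key_power_top (a point): top centre of the white power key on the control strip: 32 mm across, 22 mm above the deck, goes straight down 6 mm, fully down at about 5 N, springs back. The three keys stand 70 mm apart in a row: white towards the warmer's +y, orange in the middle, green towards -y
- key_heat_top (a point): the same for the orange heat key
- key_start_top (a point): the same for the green start key
- key_power (a joint): travel of the white key, m: 0 up, 0.006 fully down; it counts as pressed when held beyond 0.0045 for 0.2 s
- key_heat (a joint): the same for the orange key
- key_start (a joint): the same for the green key
- paper_box: bystander: white and green box of baking paper lying on the counter, 55 by 310 by 55 mm; leave alone. Origin at the centre of its underside
- sprinkles: bystander: jar of sprinkles, 68 mm across, 100 mm tall; leave alone. Origin at the centre of its underside
Mind the look-alikes: they are no part of the job. Several things have the shape of the cover; the one meant has the colours described above.

How it is judged:
On the way, in this order (a step that is already met when the one before it is completed fails the run):
1. both turn buttons are turned aside, clear of the cover panel ((value of joint turn_left above 1.2 rad or value of joint turn_left below -1.2 rad) and (value of joint turn_right above 1.2 rad or value of joint turn_right below -1.2 rad)), for 0.2 s.
2. the cover panel lies flat in the sheet pan (z of cover in the frame of pan between 0.001 and 0.01 m and horizontal distance between cover and pan below 0.09 m and angle between cover's own z axis and vertical below 0.05 rad and linear speed of cover below 0.03 m/s), for 0.2 s.
3. all the bowls that are there are nested upside down in the well, every rim on the hot plate (z of bowl_a in the frame of well_floor between -0.006 and 0.006 m and horizontal distance between each of bowl_a, bowl_b, bowl_c, bowl_d and well_floor below 0.07 m and angle between each of bowl_a, bowl_b, bowl_c, bowl_d's own z axis and vertical below 0.1 rad and linear speed of each of bowl_a, bowl_b, bowl_c, bowl_d below 0.03 m/s and z of bowl_b in the frame of well_floor between -0.006 and 0.006 m and z of bowl_c in the frame of well_floor between -0.006 and 0.006 m and z of bowl_d in the frame of well_floor between -0.006 and 0.006 m and horizontal distance between bowl_a and bowl_b below 0.04 m and horizontal distance between each of bowl_a, bowl_b and bowl_c below 0.04 m and horizontal distance between each of bowl_a, bowl_b, bowl_c and bowl_d below 0.04 m), for 0.2 s.
4. the white power key is pressed fully down (value of joint key_power above 0.0045 m), for 0.2 s.
5. the orange heat key is pressed fully down (value of joint key_heat above 0.0045 m), for 0.2 s.
6. the green start key is pressed fully down (value of joint key_start above 0.0045 m), for 0.2 s.
At the end, for the whole second after the job is handed in: Turn buttons still aside (over 1.0 rad); cover panel flat and at rest on the floor of the pan; every bowl there upside down at rest in the well, rim within 6 mm of the hot plate, level within 0.1 rad, centre within 40 mm of every other bowl's; all keys up again (all of step 2 and all of step 3 and (value of joint turn_left above 1 rad or value of joint turn_left below -1 rad) and (value of joint turn_right above 1 rad or value of joint turn_right below -1 rad) and value of joint each of key_power, key_heat, key_start below 0.002 m); the robot touches nothing.
It fails at once if two keys are pressed at once (value of joint each of key_power, key_heat above 0.003 m or value of joint each of key_heat, key_start above 0.003 m or value of joint each of key_power, key_start above 0.003 m).
It fails at once if a key is pressed while the cover panel is still on the warmer or a bowl is still out of the well (value of joint any of key_power, key_heat, key_start above 0.004 m and (horizontal distance between cover and well_floor below 0.05 m or horizontal distance between any of bowl_a, bowl_b, bowl_c, bowl_d and well_floor above 0.13 m)).
It fails at once if the paper box or the jar is moved more than 30 mm (distance of any of paper_box, sprinkles from where it was at the start of the episode above 0.03 m).
Of bowl_a, bowl_b, bowl_c, bowl_d only 2 to 4 are there at a start; the rules pass over those that are not, and their reading is None.
At some moment in a run one of bowl_a, bowl_b, bowl_c, bowl_d may be knocked a few centimetres aside while the robot is not near it.
Once in a run the grip may slacken for a moment while it holds something.
It also fails if it takes over 210 s, if anything falls off the work surface, if the arm or the gripper's body presses on something with over 40 N, if the wrist force passes 120 N, or if a joint passes its speed limit or range.

## Working session

There is one attempt and no reset: what is moved stays moved. The work goes in short steps, Python scripts to look and compute and a shell command to move; the robot and the scene stay as the last step left them, time stands still between calls to the robot, and variables do not carry over. Pictures are saved under pics/ and viewed, at most 14 in all, crops included, and the job is handed in when it is done.

```bash
ls; mkdir -p pics; python3 - <<'E'
from rig import env
import cv2
s=env.read_state();print({k:s[k] for k in('time','tcp_pos','tool_rot','opening')})
for n in('scene','top'):
    cv2.imwrite(f'pics/{n}0.png',env.camera(n)); print(n,env.get_calibration(n))
print(env.get_calibration('wrist'))
E
```

```text
pics
{'time': 0.0, 'tcp_pos': array([ 0.15866863, -0.62971703,  0.23007969]), 'tool_rot': array([ 9.92394748e-01,  1.23091883e-01, -5.84206356e-05, -1.02449258e-03]), 'opening': 0.0851523117063707}
scene {'vfov': 55.15625274905909, 'cx': 284.32317507894044, 'cy': 209.30436933652481, 'camera_from_world': array([[ 0.0869268 ,  0.99620568, -0.00424002, -0.03922161],
       [-0.62740977,  0.05805146,  0.77652239,  0.20865005],
       [ 0.77382215, -0.06484037,  0.6300754 , -1.39016109],
       [ 0.        ,  0.        ,  0.        ,  1.        ]])}
top {'vfov': 53.32857753830999, 'cx': 278.0590389248986, 'cy': 212.56920720505795, 'camera_from_world': array([[-5.89861366e-04, -9.99959577e-01,  8.97200796e-03,
        -1.88626603e-02],
       [ 9.93842693e-01,  4.07881335e-04,  1.10799529e-01,
        -4.71302760e-01],
       [-1.10798709e-01,  8.98212091e-03,  9.93802278e-01,
        -1.13381227e+00],
       [ 0.00000000e+00,  0.00000000e+00,  0.00000000e+00,
         1.00000000e+00]])}
{'vfov': 60.69603364710187, 'cx': 284.9912940294288, 'cy': 203.7034663508723, 'tool_from_camera': array([[ 1.10258993e-03,  9.46148434e-01,  3.23731255e-01,
         8.37595148e-02],
       [ 9.99999360e-01, -1.12513015e-03, -1.17532982e-04,
         8.02949645e-04],
       [ 2.53036148e-04,  3.23731177e-01, -9.46149069e-01,
        -1.42980801e-01],
       [ 0.00000000e+00,  0.00000000e+00,  0.00000000e+00,
         1.00000000e+00]])}
```

View pics/top0.png

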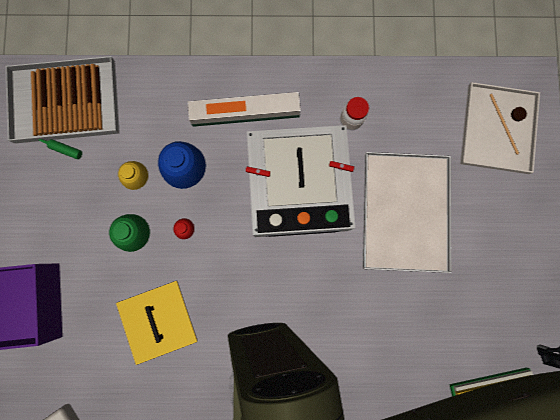

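View pics/scene0.png

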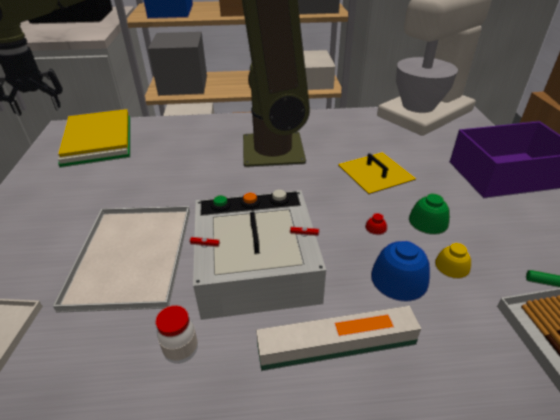

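The top view shows what could be taken for the cover: the white panel in the warmer at (300,170), a yellow panel with a handle at (157,322), and the white boards/trays at (407,212) and (503,127). I choose the white one with the black bar held by red buttons at (258,171) and (341,167). The pan is at (407,212). The bowls are blue (182,165), green (129,233), yellow (133,175) and red (184,229), so all four are there.

```bash
cat > h.py <<'E'
from rig import env
import cv2, numpy as np
from scipy.spatial.transform import Rotation as R
def cam(n):
    """picture + (f,cx,cy, world_from_camera)"""
    s=env.read_state(); c=env.get_calibration(n); img=env.camera(n)
    f=210/np.tan(np.radians(c['vfov']/2))
    if n=='wrist':
        T=np.eye(4);T[:3,:3]=R.from_quat(s['tool_rot']).as_matrix();T[:3,3]=s['tcp_pos'];T=T@c['tool_from_camera']
    else: T=np.linalg.inv(c['camera_from_world'])
    return img,(f,c['cx'],c['cy'],T)
def ray(k,u,v,z):
    f,cx,cy,T=k; d=T[:3,:3]@np.array([(u-cx)/f,-(v-cy)/f,-1]); o=T[:3,3]
    return (o+d*(z-o[2])/d[2])
def proj(k,p):
    f,cx,cy,T=k; q=np.linalg.inv(T)@np.append(p,1); return np.array([cx-f*q[0]/q[2],cy+f*q[1]/q[2]])
HSV=dict(red=[(0,140,70),(8,255,255)],blue=[(105,120,50),(125,255,255)],green=[(50,120,40),(85,255,255)],
 yellow=[(20,120,90),(33,255,255)],orange=[(9,150,120),(18,255,255)],white=[(0,0,150),(180,60,255)],black=[(0,0,0),(180,255,45)])
def blobs(img,col,lo=30):
    h=cv2.cvtColor(img,cv2.COLOR_BGR2HSV); m=cv2.inRange(h,*map(np.array,HSV[col]))
    if col=='red': m|=cv2.inRange(h,np.array((172,140,70)),np.array((180,255,255)))
    cs,_=cv2.findContours(m,cv2.RETR_EXTERNAL,cv2.CHAIN_APPROX_NONE)
    return sorted([c for c in cs if cv2.contourArea(c)>lo],key=cv2.contourArea,reverse=True)
def cen(c):
    m=cv2.moments(c); return m['m10']/m['m00'],m['m01']/m['m00']
E
python3 - <<'E'
from h import *
for n in('top','scene'):
    img,k=cam(n)
    for col,z in dict(red=.1345,orange=.142,green=.142,blue=.0,yellow=0,white=.142).items():
        print(n,col,[(np.round(cen(c)).tolist(),cv2.contourArea(c),ray(k,*cen(c),z)[:2].round(3).tolist()) for c in blobs(img,col)[:7]])
    if n=='top': cv2.imwrite('pics/cropA.png',cv2.resize(img[100:260,90:470],None,fx=2.1,fy=2.1))
E
```

```text
top red [([357.0, 107.0], 353.0, [0.733, -0.223]), ([183.0, 229.0], 267.0, [0.418, 0.221]), ([258.0, 171.0], 89.0, [0.565, 0.034]), ([341.0, 166.0], 89.0, [0.579, -0.18])]
top orange [([226.0, 107.0], 349.0, [0.731, 0.117]), ([303.0, 218.0], 108.0, [0.446, -0.08]), ([93.0, 97.0], 98.0, [0.756, 0.456]), ([78.0, 99.0], 92.5, [0.752, 0.493]), ([83.0, 98.0], 91.0, [0.753, 0.481]), ([68.0, 99.0], 88.5, [0.75, 0.519]), ([38.0, 102.0], 82.5, [0.742, 0.595])]
top green [([127.0, 233.0], 940.5, [0.407, 0.356]), ([62.0, 148.0], 277.5, [0.622, 0.529]), ([331.0, 216.0], 110.0, [0.451, -0.15])]
top blue [([180.0, 165.0], 1516.0, [0.612, 0.263])]
top yellow [([156.0, 322.0], 4127.5, [0.171, 0.316]), ([130.0, 175.0], 492.0, [0.581, 0.403])]
top white [([300.0, 180.0], 10016.0, [0.541, -0.073]), ([406.0, 213.0], 8994.5, [0.457, -0.338]), ([502.0, 127.0], 5526.5, [0.679, -0.592]), ([243.0, 106.0], 1990.5, [0.735, 0.071]), ([57.0, 103.0], 1789.0, [0.741, 0.549]), ([494.0, 381.0], 158.5, [0.053, -0.535]), ([57.0, 416.0], 69.0, [-0.025, 0.504])]
scene red [([172.0, 320.0], 748.0, [0.781, -0.221]), ([376
[... 469 characters left out ...]
543.0, 278.0], 300.5, [0.753, 0.458]), ([100.0, 157.0], 102.0, [0.237, -0.48]), ([220.0, 201.0], 97.0, [0.462, -0.15]), ([336.0, 355.0], 78.0, [0.874, 0.044])]
scene blue [([401.0, 271.0], 2610.0, [0.59, 0.266]), ([167.0, 8.0], 676.0, [-2.112, -0.646])]
scene yellow [([95.0, 132.0], 2495.5, [-0.182, -0.65]), ([376.0, 173.0], 1559.0, [0.178, 0.314]), ([456.0, 260.0], 803.5, [0.567, 0.408])]
scene white [([128.0, 260.0], 8247.5, [0.636, -0.322]), ([250.0, 241.0], 4421.0, [0.604, -0.084]), ([336.0, 329.0], 3956.0, [0.828, 0.053]), ([255.0, 263.0], 1734.5, [0.668, -0.075]), ([73.0, 30.0], 1383.5, [-1.027, -0.945]), ([12.0, 322.0], 896.0, [0.766, -0.487]), ([427.0, 109.0], 796.0, [0.037, 0.503])]
```

View pics/cropA.png

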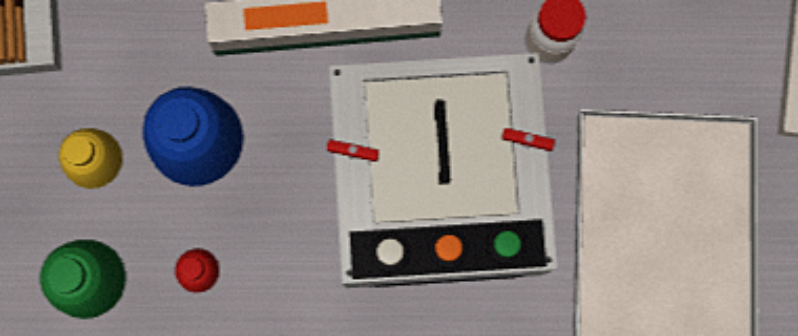

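```bash
python3 -m crank '1 .036 -.0293 -.003 0 0 0;1 .036 -.0293 -.003 0 0 0;1 .036 -.0293 -.003 0 0 0;1 .036 -.0293 -.003 0 0 0;1 .036 -.0293 -.003 0 0 0;1 .036 -.0293 -.003 0 0 0;1 .036 -.0293 -.003 0 0 0;1 .036 -.0293 -.003 0 0 0;1 .036 -.0293 -.003 0 0 0;1 .036 -.0293 0 0 0 0;1 .036 -.0293 0 0 0 0;1 .036 -.0293 0 0 0 0' 60
python3 -m crank '1 .035 -.029 0 0 0 0;1 .035 -.029 0 0 0 0;1 .035 -.029 0 0 0 0;1 0 0 0 0 0 0;1 0 0 0 0 0 0'
cat >> h.py <<'E'
def plan(x,y,z,yaw=None):
    """shift in tool axes and turn about tool z (deg) from the present pose"""
    s=env.read_state(); Rm=R.from_quat(s['tool_rot']).as_matrix()
    cur=np.arctan2(Rm[1,0],Rm[0,0])
    d=Rm.T@(np.array([x,y,z])-s['tcp_pos'])
    t=0 if yaw is None else -np.degrees((yaw-cur+np.pi)%(2*np.pi)-np.pi)
    print('t',round(s['time'],1),'tcp',s['tcp_pos'].round(4),'yaw',round(cur,3),'tilt',(Rm[:2,2]).round(3),'q6',round(s['qpos'][5],2),'shift',d.round(4),'turnz',round(t,1))
E
python3 - <<'E'
from h import *
img,k=cam('wrist'); cv2.imwrite('pics/w1.png',img)
plan(.57,-.073,.25)
for col,z in dict(red=.1345,orange=.142,green=.142,white=.12).items():
    for c in blobs(img,col,100)[:4]:
        a=cv2.minAreaRect(c); b=np.array([ray(k,*p,z)[:2] for p in cv2.boxPoints(a)])
        print(col,np.round(cen(c)),cv2.contourArea(c),ray(k,*cen(c),z)[:2].round(4),'box',b.round(3).tolist())
E
```

```text
time: 1.4
tcp_pos: [0.4925, -0.182, 0.2584]
tool_rot: [0.992, 0.123, 0.0, 0.0]
wrist_force: [1.5, -0.3, -0.1]
opening: 0.0853
grip_force: 0.0
time: 1.9
tcp_pos: [0.5725, -0.0729, 0.2578]
tool_rot: [0.992, 0.124, -0.001, -0.0]
wrist_force: [0.1, -0.6, -0.7]
opening: 0.0855
grip_force: 0.0
t 1.9 tcp [ 0.5721 -0.0737  0.258 ] yaw 0.247 tilt [-0.001 -0.   ] q6 1.1 shift [-0.0019 -0.0012  0.008 ] turnz 0
red [530.  27.] 3143.5 [ 0.7277 -0.2035] box [[0.737, -0.175], [0.747, -0.215], [0.716, -0.231], [0.705, -0.19]]
red [147. 166.] 1179.0 [0.5686 0.033 ] box [[0.568, 0.065], [0.582, 0.061], [0.569, 0.0], [0.554, 0.004]]
red [414. 214.] 999.5 [ 0.5827 -0.1765] box [[0.583, -0.145], [0.596, -0.147], [0.581, -0.21], [0.567, -0.209]]
red [  4. 217.] 231.5 [0.4996 0.1381] box [[0.515, 0.141], [0.517, 0.133], [0.488, 0.133], [0.486, 0.141]]
orange [258. 331.] 739.0 [ 0.4484 -0.0812] box [[0.458, -0.064], [0.466, -0.092], [0.438, -0.099], [0.431, -0.07]]
green [336. 340.] 974.0 [ 0.4561 -0.1493] box [[0.466, -0.128], [0.479, -0.156], [0.447, -0.171], [0.433, -0.142]]
white [285. 175.] 42980.5 [ 0.584  -0.0704] box [[0.481, 0.029], [0.657, 0.019], [0.667, -0.154], [0.484, -0.182]]
white [502. 256.] 20609.5 [ 0.561  -0.2719] box [[0.631, -0.166], [0.659, -0.274], [0.477, -0.371], [0.444, -0.239]]
white [194.  73.] 10617.5 [0.6426 0.0135] box [[0.568, 0.073], [0.675, 0.062], [0.688, -0.138], [0.577, -0.154]]
white [144. 226.] 4379.0 [0.5118 0.0343] box [[0.425, 0.047], [0.558, 0.056], [0.566, 0.018], [0.433, 0.004]]
```

View pics/w1.png

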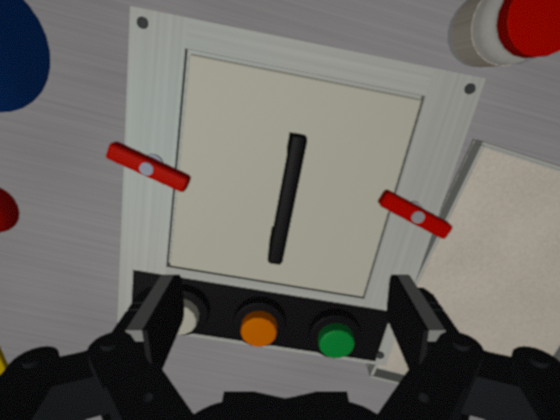

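Both pivots show up clearly (147,168) and (417,215), with the bars about 0.29 rad past locked, clockwise. I'll straddle each one at its pivot and keep turning clockwise.

```bash
python3 -m crank '.5 .0075 -.035 0 0 0 0;.5 .0075 -.035 0 0 0 0;.5 .0075 -.035 0 0 0 0;.5 0 0 0 0 0 -7.86;.5 0 0 0 0 0 -7.86;.5 0 0 0 0 0 -7.86;.5 0 0 0 0 0 -7.86;.5 0 0 0 0 0 -7.86;.5 0 0 0 0 0 -7.86;.5 0 0 0 0 0 -7.86;.5 0 0 0 0 0 -7.86'
python3 -m crank '.5 0 0 .03 0 0 0;.5 0 0 .02 0 0 0;.5 0 0 0 0 0 0;.5 0 0 0 0 0 0'
python3 - <<'E'
from h import *
img,k=cam('wrist'); 
for c in blobs(img,'red',100)[:3]:
    b=cv2.boxPoints(cv2.minAreaRect(c)); b=np.array([ray(k,*p,.1345)[:2] for p in b]); e=max((b[1]-b[0],b[2]-b[1]),key=np.linalg.norm)
    print(np.round(cen(c)),ray(k,*cen(c),.1345)[:2].round(4),np.arctan2(*(e*np.sign(e[1]))[::-1]))
plan(.568,.033,.125,1.345)
E
```

```text
time: 3.05
tcp_pos: [0.568, 0.0318, 0.2584]
tool_rot: [0.782, 0.624, -0.0, 0.0]
wrist_force: [-0.2, -0.4, -0.0]
opening: 0.043
grip_force: 0.0
time: 3.45
tcp_pos: [0.5682, 0.0325, 0.2085]
tool_rot: [0.783, 0.622, -0.0, -0.0]
wrist_force: [-0.5, 0.2, 0.6]
opening: 0.0422
grip_force: 0.0
[282. 209.] [0.5677 0.0375] 1.3490787889219789
[546. 396.] [ 0.7339 -0.1608] 2.19769134338409
t 3.5 tcp [0.5689 0.0326 0.2096] yaw 1.343 tilt [ 0.002 -0.   ] q6 0.19 shift [ 0.0001 -0.0011  0.0846] turnz -0.1
```

```bash
python3 -m crank '.5 .002 0 .03 0 0 0;.5 0 0 .03 0 0 0;.5 0 0 .024 0 0 0;.5 0 0 0 0 0 0;0 0 0 0 0 0 0;0 0 0 0 0 0 0;0 0 0 0 0 0 0;0 0 0 0 0 0 0' 30
python3 -m crank '0 0 0 0 0 0 8.5;0 0 0 0 0 0 8.5;0 0 0 0 0 0 8.5;0 0 0 0 0 0 8.5;0 0 0 0 0 0 8.5;0 0 0 0 0 0 8.5;0 0 0 0 0 0 8.5;0 0 0 0 0 0 8.5;0 0 0 0 0 0 0;0 0 0 0 0 0 0'
```

```text
time: 4.3
tcp_pos: [0.567, 0.0362, 0.1269]
tool_rot: [0.782, 0.623, -0.002, -0.002]
wrist_force: [-12.2, 2.3, 8.0]
opening: 0.0129
grip_force: 32.4
time: 5.3
tcp_pos: [0.5684, 0.0347, 0.127]
tool_rot: [0.997, 0.079, -0.001, 0.001]
wrist_force: [-8.2, -2.6, 4.2]
opening: 0.0129
grip_force: 32.0
```

```bash
python3 -m crank '.5 0 0 0 0 0 0;.5 0 0 0 0 0 0;.5 0 0 0 0 0 0;.5 0 0 -.04 0 0 0;.5 0 0 -.043 0 0 0;.5 -.0037 .0423 0 0 0 0;.5 -.0037 .0423 0 0 0 0;.5 -.0037 .0423 0 0 0 0;.5 -.0037 .0423 0 0 0 0;.5 -.0037 .0423 0 0 0 0'
python3 -m crank '.5 0 0 0 0 0 -8.46;.5 0 0 0 0 0 -8.46;.5 0 0 0 0 0 -8.46;.5 0 0 0 0 0 -8.46;.5 0 0 0 0 0 -8.46;.5 0 0 0 0 0 -8.46;.5 0 0 0 0 0 -8.46;.5 0 0 0 0 0 -8.46;.5 0 0 0 0 0 0;.5 0 0 0 0 0 0'
python3 - <<'E'
from h import *
img,k=cam('wrist'); cv2.imwrite('pics/w2.png',img)
for c in blobs(img,'red',100)[:4]:
    b=cv2.boxPoints(cv2.minAreaRect(c)); b=np.array([ray(k,*p,.1345)[:2] for p in b]); e=max((b[1]-b[0],b[2]-b[1]),key=np.linalg.norm)
    print(np.round(cen(c)),ray(k,*cen(c),.1345)[:2].round(4),np.arctan2(*(e*np.sign(e[1]))[::-1]))
plan(.583,-.178,.125,1.34)
E
```

```text
time: 6.3
tcp_pos: [0.5842, -0.178, 0.2081]
tool_rot: [0.997, 0.079, 0.001, 0.0]
wrist_force: [1.2, 0.6, 0.3]
opening: 0.0428
grip_force: 0.0
time: 7.3
tcp_pos: [0.5841, -0.1764, 0.2077]
tool_rot: [0.785, 0.619, 0.0, 0.0]
wrist_force: [-1.2, 0.4, 0.6]
opening: 0.0425
grip_force: 0.0
[509. 216.] [ 0.7257 -0.2093] 2.210034030944933
[280. 218.] [ 0.5816 -0.1766] 1.3413209166629898
t 7.3 tcp [ 0.584  -0.1763  0.2076] yaw 1.336 tilt [ 0. -0.] q6 -0.15 shift [-0.0018 -0.0006  0.0826] turnz -0.2
```

```bash
python3 -m crank '.5 -.001 -.0025 .03 0 0 0;.5 0 0 .03 0 0 0;.5 0 0 .022 0 0 0;.5 0 0 0 0 0 0;0 0 0 0 0 0 0;0 0 0 0 0 0 0;0 0 0 0 0 0 0;0 0 0 0 0 0 0' 30
python3 -m crank '0 0 0 0 0 0 8.5;0 0 0 0 0 0 8.5;0 0 0 0 0 0 8.5;0 0 0 0 0 0 8.5;0 0 0 0 0 0 8.5;0 0 0 0 0 0 8.5;0 0 0 0 0 0 8.5;0 0 0 0 0 0 8.5;0 0 0 0 0 0 0;0 0 0 0 0 0 0'
python3 -m crank '.5 0 0 0 0 0 0;.5 0 0 0 0 0 0;.5 0 0 0 0 0 0;.5 0 0 -.04 0 0 0;.5 0 0 -.043 0 0 0;.5 0 0 -.04 0 0 0;.5 .0045 -.035 0 0 0 0;.5 .0045 -.035 0 0 0 0;.5 .0045 -.035 0 0 0 0;.5 0 0 0 0 0 0;.5 0 0 0 0 0 0'
python3 - <<'E'
from h import *
img,k=cam('wrist'); cv2.imwrite('pics/w3.png',img)
plan(.575,-.0725,.142,.066)
for col,z in dict(red=.1345,black=.158,orange=.142,green=.142).items():
  for c in blobs(img,col,300)[:5]:
    if col=='black' and cen(c)[1]>260: continue
    b=cv2.boxPoints(cv2.minAreaRect(c)); b=np.array([ray(k,*p,z)[:2] for p in b]); e=max((b[1]-b[0],b[2]-b[1]),key=np.linalg.norm)
    print(col,np.round(cen(c)),cv2.contourArea(c),ray(k,*cen(c),z)[:2].round(4),np.arctan2(*(e*np.sign(e[1]))[::-1]))
E
```

```text
time: 8.15
tcp_pos: [0.581, -0.1768, 0.1274]
tool_rot: [0.784, 0.62, -0.0, -0.0]
wrist_force: [-5.1, 1.6, 2.4]
opening: 0.013
grip_force: 32.1
time: 9.15
tcp_pos: [0.5827, -0.1788, 0.1275]
tool_rot: [0.997, 0.076, 0.002, 0.002]
wrist_force: [1.2, -4.6, -3.2]
opening: 0.0127
grip_force: 31.5
time: 10.25
tcp_pos: [0.5787, -0.0702, 0.2488]
tool_rot: [0.997, 0.077, 0.0, 0.0]
wrist_force: [-0.4, -0.0, -1.1]
opening: 0.0423
grip_force: 0.0
t 10.3 tcp [ 0.5787 -0.0709  0.2486] yaw 0.152 tilt [ 0. -0.] q6 1.2 shift [-0.004   0.0009  0.1066] turnz 4.9
red [526.  18.] 2380.5 [ 0.7236 -0.2058] 1.7255032994700523
red [423. 212.] 1214.0 [ 0.5842 -0.1769] 0.14092217351243763
red [147. 189.] 1134.0 [0.5701 0.0323] 0.1751335198797147
red [  9. 248.] 606.0 [0.5044 0.1387] 3.044932404825404
black [289. 209.] 1782.5 [ 0.5792 -0.0735] 0.05660306653486762
orange [273. 347.] 754.0 [ 0.4484 -0.0812] 1.725315984931838
```

View pics/w3.png

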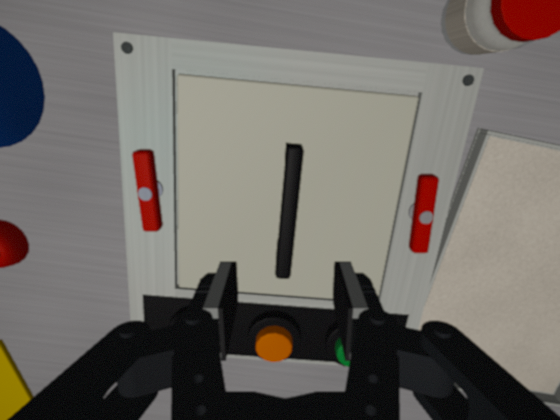

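Both buttons are aside (bars now parallel to the panel edge, at (147,190) and (424,213)); the pull bar is at (289,209). Next I grasp it and measure the pan.

```bash
python3 -m crank '.5 -.001 .0025 0 0 0 4.9;.5 0 0 .04 0 0 0;.5 0 0 .04 0 0 0;.5 0 0 .04 0 0 0;.5 0 0 0.002 0 0 0;.5 0 0 0 0 0 0;0 0 0 0 0 0 0;0 0 0 0 0 0 0;0 0 0 0 0 0 0;0 0 0 0 0 0 0;0 0 0 0 0 0 0' 100
python3 -m crank '0 0 0 -.02 0 0 0;0 0 0 -.03 0 0 0;0 0 0 -.04 0 0 0;0 0 0 -.03 0 0 0;0 0 0 0 0 0 0;0 0 0 0 0 0 0'
python3 - <<'E'
from h import *
img,k=cam('top'); cv2.imwrite('pics/t2.png',img)
for c in blobs(img,'white',3000):
    r=cv2.minAreaRect(c); print(r, [ray(k,*p,.01)[:2].round(3).tolist() for p in cv2.boxPoints(r)],ray(k,*r[0],.01)[:2].round(3))
plan(.575,-.0725,.142,.066)
E
```

```text
time: 11.4
tcp_pos: [0.58, -0.074, 0.1297]
tool_rot: [0.999, 0.033, 0.003, 0.001]
wrist_force: [-0.3, -0.5, 6.7]
opening: 0.0104
grip_force: 97.7
time: 12.0
tcp_pos: [0.5777, -0.0734, 0.2456]
tool_rot: [0.999, 0.033, -0.0, -0.0]
wrist_force: [-1.4, 0.2, -4.8]
opening: 0.0101
grip_force: 98.9
((279.5, 237.5), (363.0, 559.0), 90.0) [[0.932, 0.792], [0.939, -0.849], [-0.084, -0.772], [-0.078, 0.719]] [ 0.403 -0.023]
t 12.1 tcp [ 0.5768 -0.0732  0.2438] yaw 0.066 tilt [-0.004  0.001] q6 1.29 shift [-0.0014 -0.0007  0.1018] turnz 0.0
```

View pics/t2.png

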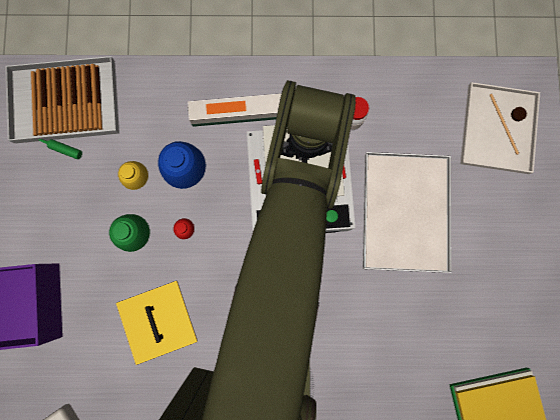

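The cover is lifted. The pan's rim corners are at (366,153), (451,157), (449,272) and (364,268).

```bash
python3 - <<'E'
from h import *
img,k=cam('top')
P=np.array([ray(k,*p,.022)[:2] for p in[(366,153),(451,157),(449,272),(364,268)]]);print(P.round(3),P.mean(0))
x,y=P.mean(0);plan(x,y,.2438,0)
E
```

```text
[[ 0.642 -0.268]
 [ 0.631 -0.51 ]
 [ 0.307 -0.489]
 [ 0.319 -0.255]] [ 0.47460607 -0.3805639 ]
t 12.1 tcp [ 0.5765 -0.0731  0.2429] yaw 0.066 tilt [-0.005  0.001] q6 1.29 shift [-0.122   0.3    -0.0008] turnz 3.8
```

```bash
python3 -m crank '0 -.0152 .0375 0 0 0 0;0 -.0152 .0375 0 0 0 0;0 -.0152 .0375 0 0 0 0;0 -.0152 .0375 0 0 0 0;0 -.0152 .0375 0 0 0 0;0 -.0152 .0375 0 0 0 0;0 -.0152 .0375 0 0 0 0;0 -.0152 .0375 0 0 0 0;0 0 0 0 0 0 6;0 0 0 0.02 0 0 0;0 0 0 0 0 0 0' 
python3 -m crank '0 0 0 .04 0 0 0;0 0 0 .04 0 0 0;0 0 0 .04 0 0 0;0 0 0 .03 0 0 0;0 0 0 .01 0 0 0;0 0 0 .01 0 0 0;0 0 0 0 0 0 0;0 0 0 0 0 0 0'
python3 -c "
from h import *
plan(.4746,-.3806,.022,-.04);print(env.read_state()['wrist_force'],env.read_state()['opening'])"
```

```text
time: 13.2
tcp_pos: [0.4741, -0.3792, 0.2199]
tool_rot: [1.0, -0.02, -0.004, -0.004]
wrist_force: [-0.5, 0.6, -5.4]
opening: 0.0102
grip_force: 99.2
time: 14.0
tcp_pos: [0.4776, -0.3817, 0.058]
tool_rot: [1.0, -0.019, 0.001, 0.001]
wrist_force: [0.0, 0.2, -3.6]
opening: 0.0105
grip_force: 99.2
t 14.0 tcp [ 0.4776 -0.3817  0.058 ] yaw -0.038 tilt [ 0.002 -0.002] q6 0.85 shift [-0.0031 -0.0011  0.036 ] turnz 0.1
[ 0.03076298  0.15219772 -3.64590173] 0.010534393320977
```

```bash
python3 -m crank '0 0 0 .012 0 0 0;0 0 0 .01 0 0 0;0 0 0 .006 0 0 0;0 0 0 .004 0 0 0;0 0 0 0 0 0 0;0 0 0 0 0 0 0'; python3 -m crank '0 0 0 .002 0 0 0;0 0 0 .002 0 0 0;0 0 0 0 0 0 0;0 0 0 0 0 0 0'
```

```text
time: 14.6
tcp_pos: [0.4766, -0.381, 0.0243]
tool_rot: [1.0, -0.019, 0.0, -0.0]
wrist_force: [-0.4, -1.0, -3.8]
opening: 0.0102
grip_force: 99.2
time: 15.0
tcp_pos: [0.477, -0.3813, 0.0217]
tool_rot: [1.0, -0.019, 0.0, 0.0]
wrist_force: [-3.5, 2.8, 6.3]
opening: 0.0103
grip_force: 100.6
```

```bash
python3 -m crank '.5 0 0 0 0 0 0;.5 0 0 0 0 0 0;.5 0 0 0 0 0 0;.5 0 0 -.03 0 0 0;.5 0 0 -.05 0 0 0;.5 0 0 -.05 0 0 0;.5 0 0 -.05 0 0 0;.5 0 0 -.05 0 0 0;.5 0 0 -.03 0 0 0;.5 0 0 0 0 0 0'
python3 - <<'E'
from h import *
img,k=cam('top');w,kw=cam('wrist'); cv2.imwrite('pics/tw.png',np.hstack([cv2.resize(img,(400,300)),cv2.resize(w,(400,300))]))
for col,z in dict(red=.033,green=.06,yellow=.04,blue=.06).items():
    for c in blobs(img,col,200)[:3]: print(col,np.round(cen(c)),cv2.contourArea(c),ray(k,*cen(c),z)[:2].round(3))
plan(.4,.23,.3,.0)
E
```

```text
time: 16.0
tcp_pos: [0.4787, -0.3829, 0.2879]
tool_rot: [1.0, -0.019, 0.005, 0.004]
wrist_force: [-0.3, -1.2, 0.1]
opening: 0.0429
grip_force: 0.0
red [357. 108.] 364.0 [ 0.77  -0.244]
red [183. 229.] 281.5 [0.426 0.242]
green [128. 233.] 1044.0 [0.414 0.381]
green [ 62. 148.] 282.5 [0.644 0.57 ]
yellow [156. 322.] 4128.5 [0.177 0.305]
yellow [503. 402.] 2814.5 [-0.028 -0.607]
yellow [131. 175.] 542.0 [0.573 0.387]
blue [181. 165.] 1622.5 [0.599 0.246]
t 16.1 tcp [ 0.4768 -0.3811  0.281 ] yaw -0.038 tilt [ 0.001 -0.001] q6 0.85 shift [-0.1002 -0.6077 -0.0198] turnz -2.2
```

View pics/tw.png

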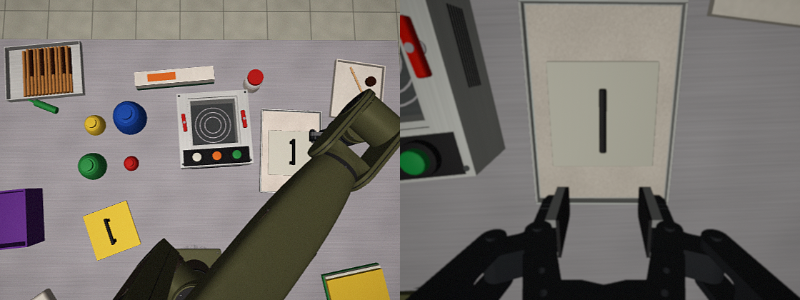

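Right half: the cover lies flat in the pan. Left half: the well is open with its hot plate showing, and all four bowls are still where they were. On to the red bowl.

```bash
python3 -m crank '1 -.0053 -.0443 0 0 0 0;1 -.0053 -.0443 0 0 0 0;1 -.0053 -.0443 0 0 0 0;1 -.0053 -.0443 0 0 0 0;1 -.0053 -.0443 0 0 0 0;1 -.0053 -.0443 0 0 0 0;1 -.0053 -.0443 0 0 0 0;1 -.0053 -.0443 0 0 0 0;1 -.0053 -.0443 0 0 0 0;1 -.0053 -.0443 0 0 0 0;1 -.0053 -.0443 0 0 0 0;1 -.0053 -.0443 0 0 0 0'
python3 -m crank '1 -.005 -.044 0 0 0 0;1 -.005 -.044 0 0 0 0;.6 0 0 .04 0 0 0;.6 0 0 .04 0 0 0;.6 0 0 .04 0 0 0;.6 0 0 .02 0 0 0;.6 0 0 0 0 0 0;.6 0 0 0 0 0 0'
cat >> h.py <<'E'
def bowl(img,k,col,z,hole=None):
    """foot top: try the foot circle; also silhouette centroid"""
    for c in blobs(img,col,300)[:2]:
        (u,v),r=cv2.minEnclosingCircle(c); print(col,'sil',np.round(cen(c)),round(cv2.contourArea(c)),round(r),'xy',ray(k,*cen(c),z)[:2].round(4))
E
python3 - <<'E'
from h import *
img,k=cam('wrist'); cv2.imwrite('pics/w4.png',img)
bowl(img,k,'red',.02); plan(.425,.24,.03,0)
E
```

```text
time: 17.3
tcp_pos: [0.4319, 0.1543, 0.2775]
tool_rot: [1.0, -0.019, -0.002, 0.001]
wrist_force: [0.4, -0.2, 1.0]
opening: 0.0853
grip_force: 0.0
time: 18.1
tcp_pos: [0.426, 0.2407, 0.139]
tool_rot: [1.0, -0.019, -0.001, 0.001]
wrist_force: [0.7, 0.2, 0.6]
opening: 0.0513
grip_force: 0.0
red sil [276. 185.] 3793 35 xy [0.4356 0.246 ]
t 18.1 tcp [0.427  0.2411 0.1406] yaw -0.038 tilt [0. 0.] q6 2.01 shift [-0.002   0.0012  0.1106] turnz -2.2
```

View pics/w4.png

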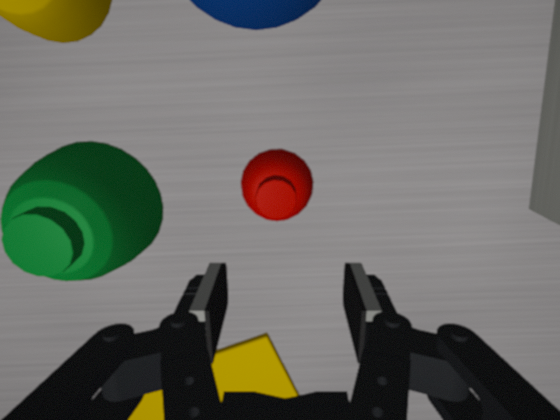

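Red foot disc centred at (276,197); green foot at (37,242).

```bash
python3 - <<'E'
from h import *
img,k=cam('wrist'); print(ray(k,276,197,.04),'green',ray(k,37,242,.08)); p=ray(k,276,197,.04);plan(p[0],p[1],.029)
E
```

```text
[0.43290539 0.24657345 0.04      ] green [0.42183697 0.39512639 0.08      ]
t 18.2 tcp [0.4276 0.2413 0.1415] yaw -0.039 tilt [0.002 0.001] q6 2.01 shift [ 0.0049 -0.0054  0.1125] turnz 0
```

```bash
python3 -m crank '.6 .005 -.0055 .03 0 0 0;.6 0 0 .04 0 0 0;.6 0 0 .03 0 0 0;.6 0 0 .011 0 0 0;.6 0 0 0 0 0 0;.2 0 0 0 0 0 0;.2 0 0 0 0 0 0;.2 0 0 0 0 0 0;.2 0 0 0 0 0 0;.2 0 0 0 0 0 0' 60
python3 -m crank '.2 0 0 -.03 0 0 0;.2 0 0 -.04 0 0 0;.2 0 0 -.04 0 0 0;.2 0 0 -.04 0 0 0;.2 0 0 0 0 0 0;.2 0 0 0 0 0 0'
python3 - <<'E'
from h import *
img,k=cam('wrist'); cv2.imwrite('pics/w5.png',img); plan(.575,-.0725,.18)
E
```

```text
time: 19.2
tcp_pos: [0.4341, 0.2473, 0.0322]
tool_rot: [1.0, -0.019, 0.002, -0.001]
wrist_force: [-1.5, -0.0, 7.2]
opening: 0.027
grip_force: 58.9
time: 19.8
tcp_pos: [0.4328, 0.2467, 0.1813]
tool_rot: [1.0, -0.019, 0.002, -0.001]
wrist_force: [-0.1, -1.0, -0.6]
opening: 0.0268
grip_force: 59.1
t 19.9 tcp [0.4318 0.2463 0.1793] yaw -0.038 tilt [0. 0.] q6 2.02 shift [ 0.1553  0.313  -0.0007] turnz 0
```

View pics/w5.png

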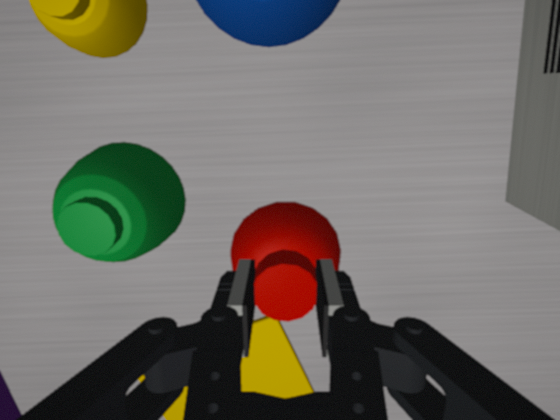

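Red is held upright in the fingers at (287,270). I move it to the well.

```bash
python3 -m crank '.2 .0157 .0313 -.001 0 0 0;.2 .0157 .0313 0 0 0 0;.2 .0157 .0313 0 0 0 0;.2 .0157 .0313 0 0 0 0;.2 .0157 .0313 0 0 0 0;.2 .0157 .0313 0 0 0 0;.2 .0157 .0313 0 0 0 0;.2 .0157 .0313 0 0 0 0;.2 .0157 .0313 0 0 0 0;.2 .0157 .0313 0 0 0 0;.2 0 0 0 0 0 0;.2 0 0 0 0 0 0'
python3 - <<'E'
from h import *
img,k=cam('wrist'); cv2.imwrite('pics/w6.png',img); plan(.577,-.073,.082)
for c in blobs(img,'red',300)[:4]: print(np.round(cen(c)),ray(k,*cen(c),.1345)[:2].round(4))
E
```

```text
time: 21.05
tcp_pos: [0.5757, -0.0727, 0.1779]
tool_rot: [1.0, -0.02, -0.002, -0.001]
wrist_force: [0.3, 0.3, -0.5]
opening: 0.0267
grip_force: 59.3
t 21.1 tcp [ 0.5757 -0.072   0.1782] yaw -0.039 tilt [-0.004  0.001] q6 1.39 shift [0.0017 0.0011 0.0962] turnz 0
[285. 257.] [ 0.5634 -0.0729]
[470. 215.] [ 0.5853 -0.1763]
[105. 250.] [0.5715 0.0303]
```

View pics/w6.png

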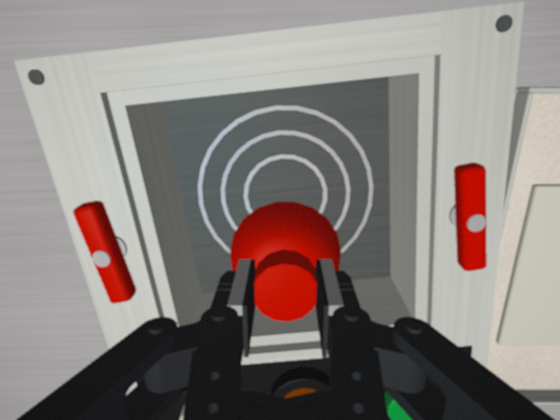

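The hot plate's rings are centred near (286,191). I use that as the well centre.

```bash
python3 - <<'E'
from h import *
img,k=cam('wrist'); p=ray(k,286,191,.05); print(p); plan(.577,-.073,.082)
E
python3 -m crank '.2 .0015 .001 .03 0 0 0;.2 0 0 .03 0 0 0;.2 0 0 .025 0 0 0;.2 0 0 .008 0 0 0;.2 0 0 0 0 0 0;.2 0 0 0 0 0 0'; python3 -m crank '.2 0 0 .003 0 0 0;.2 0 0 0 0 0 0;.2 0 0 0 0 0 0'
```

```text
[ 0.57690901 -0.07340571  0.05      ]
t 21.1 tcp [ 0.5758 -0.0716  0.1787] yaw -0.038 tilt [-0.003  0.001] q6 1.39 shift [0.0015 0.0014 0.0967] turnz 0
time: 21.75
tcp_pos: [0.5791, -0.0731, 0.0886]
tool_rot: [1.0, -0.019, 0.001, 0.0]
wrist_force: [0.9, 0.7, -0.3]
opening: 0.0267
grip_force: 59.3
time: 22.05
tcp_pos: [0.5788, -0.0736, 0.0852]
tool_rot: [1.0, -0.019, 0.001, 0.0]
wrist_force: [0.2, -0.1, -0.7]
opening: 0.0268
grip_force: 59.3
```

```bash
python3 -m crank '.2 0 0 .003 0 0 0;.2 0 0 .002 0 0 0;.2 0 0 0 0 0 0;.6 0 0 0 0 0 0;.6 0 0 0 0 0 0;.6 0 0 0 0 0 0;.6 0 0 -.03 0 0 0;.6 0 0 -.05 0 0 0;.6 0 0 -.05 0 0 0;.6 0 0 0 0 0 0'
python3 - <<'E'
from h import *
img,k=cam('wrist')
for c in blobs(img,'red',300)[:4]: print(np.round(cen(c)),ray(k,*cen(c),.07)[:2].round(4))
plan(.573,.387,.2)
E
```

```text
time: 23.05
tcp_pos: [0.5828, -0.0744, 0.2187]
tool_rot: [1.0, -0.019, 0.008, 0.002]
wrist_force: [1.3, 0.9, 0.7]
opening: 0.0513
grip_force: 0.0
[284. 191.] [ 0.5808 -0.0742]
[436. 206.] [ 0.562  -0.2049]
[132. 236.] [0.5443 0.0616]
t 23.1 tcp [ 0.5811 -0.0741  0.2147] yaw -0.038 tilt [ 0.009 -0.002] q6 1.39 shift [-0.0259 -0.4604  0.0136] turnz 0
```

```bash
python3 -m crank '.7 -.0024 -.0419 0 0 0 0;.7 -.0024 -.0419 0 0 0 0;.7 -.0024 -.0419 0 0 0 0;.7 -.0024 -.0419 0 0 0 0;.7 -.0024 -.0419 0 0 0 0;.7 -.0024 -.0419 0 0 0 0;.7 -.0024 -.0419 0 0 0 0;.7 -.0024 -.0419 0 0 0 0;.7 -.0024 -.0419 0 0 0 0;.7 -.0024 -.0419 0 0 0 0;.7 -.0024 -.0419 .02 0 0 0;.7 0 0 .02 0 0 0'
python3 -m crank '.7 0 0 0 0 0 0;.7 0 0 0 0 0 0'
python3 - <<'E'
from h import *
img,k=cam('wrist'); cv2.imwrite('pics/w7.png',img)
bowl(img,k,'yellow',.03); plan(.573,.387,.049)
E
```

```text
time: 24.3
tcp_pos: [0.5684, 0.3925, 0.1674]
tool_rot: [1.0, -0.017, -0.0, -0.001]
wrist_force: [0.3, -0.4, -0.6]
opening: 0.0599
grip_force: 0.0
time: 24.5
tcp_pos: [0.5688, 0.3873, 0.1673]
tool_rot: [1.0, -0.019, -0.002, 0.001]
wrist_force: [0.3, -0.9, 0.8]
opening: 0.0598
grip_force: 0.0
yellow sil [278. 166.] 6688 48 xy [0.5882 0.3915]
t 24.6 tcp [0.5697 0.3874 0.1689] yaw -0.039 tilt [-0.001 -0.001] q6 2.13 shift [0.0034 0.0002 0.1199] turnz 0
```

View pics/w7.png

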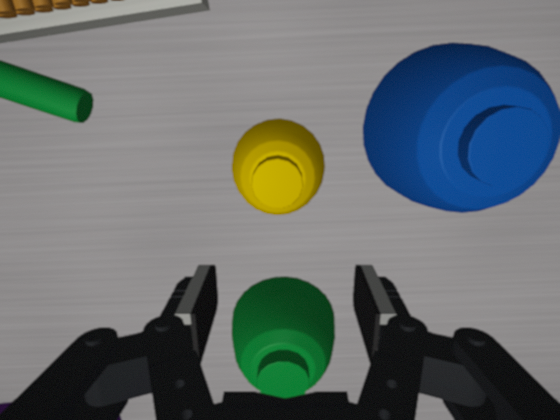

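Yellow foot disc at (277,184), blue foot at (510,145), nothing between the fingers' path and yellow.

```bash
python3 - <<'E'
from h import *
img,k=cam('wrist'); p=ray(k,277,184,.06); print(p,'blue',ray(k,510,145,.1)); plan(p[0],p[1],.0505)
E
```

```text
[0.58274331 0.3919279  0.06      ] blue [0.61268179 0.25183891 0.1       ]
t 24.6 tcp [0.5702 0.3874 0.17  ] yaw -0.04 tilt [0.001 0.   ] q6 2.13 shift [ 0.0122 -0.0049  0.1195] turnz 0
```

```bash
python3 -m crank '.7 .012 -.005 .03 0 0 0;.7 0 0 .04 0 0 0;.7 0 0 .035 0 0 0;.7 0 0 .014 0 0 0;.7 0 0 0 0 0 0;.3 0 0 0 0 0 0;.3 0 0 0 0 0 0;.3 0 0 0 0 0 0;.3 0 0 0 0 0 0;.3 0 0 0 0 0 0' 60
python3 -m crank '.3 0 0 -.03 0 0 0;.3 0 0 -.04 0 0 0;.3 0 0 -.05 0 0 0;.3 0 0 -.045 0 0 0;.3 0 0 0 0 0 0;.3 0 0 0 0 0 0'
python3 - <<'E'
from h import *
plan(.580,-.0735,.2148)
img,k=cam('wrist'); bowl(img,k,'yellow',.2)
E
```

```text
time: 25.6
tcp_pos: [0.584, 0.3936, 0.0541]
tool_rot: [1.0, -0.019, 0.003, -0.001]
wrist_force: [0.6, -0.5, 7.2]
opening: 0.0343
grip_force: 59.7
time: 26.2
tcp_pos: [0.5826, 0.3932, 0.2181]
tool_rot: [1.0, -0.019, 0.002, -0.001]
wrist_force: [0.0, -0.3, -2.4]
opening: 0.0348
grip_force: 60.0
t 26.2 tcp [0.5826 0.3932 0.2181] yaw -0.038 tilt [0.004 0.002] q6 2.13 shift [0.0153 0.4664 0.0023] turnz 0
yellow sil [285. 240.] 15191 77 xy [0.5928 0.3921]
```

```bash
python3 -m crank '.3 .0014 .0424 0 0 0 0;.3 .0014 .0424 0 0 0 0;.3 .0014 .0424 0 0 0 0;.3 .0014 .0424 0 0 0 0;.3 .0014 .0424 0 0 0 0;.3 .0014 .0424 0 0 0 0;.3 .0014 .0424 0 0 0 0;.3 .0014 .0424 0 0 0 0;.3 .0014 .0424 0 0 0 0;.3 .0014 .0424 0 0 0 0;.3 .0014 .0424 0 0 0 0;.3 0 0 0 0 0 0'
python3 -m crank '.3 0 0 0 0 0 0;.3 0 0 0 0 0 0'
python3 - <<'E'
from h import *
plan(.580,-.074,.104);print(env.read_state()['opening'])
img,k=cam('wrist'); bowl(img,k,'yellow',.2)
E
```

```text
time: 27.45
tcp_pos: [0.5776, -0.0781, 0.2122]
tool_rot: [1.0, -0.022, -0.003, 0.0]
wrist_force: [0.4, 0.3, -0.9]
opening: 0.0344
grip_force: 60.2
time: 27.65
tcp_pos: [0.5785, -0.0731, 0.2135]
tool_rot: [1.0, -0.019, -0.001, -0.001]
wrist_force: [-0.2, 0.6, -0.4]
opening: 0.034
grip_force: 60.2
t 27.6 tcp [ 0.5785 -0.0731  0.2135] yaw -0.038 tilt [-0.003  0.001] q6 1.39 shift [0.0018 0.0009 0.1095] turnz 0
0.03399778196557611
yellow sil [285. 239.] 15342 78 xy [ 0.5911 -0.0743]
```

```bash
python3 -m crank '.3 .0015 .001 .035 0 0 0;.3 0 0 .035 0 0 0;.3 0 0 .02 0 0 0;.3 0 0 .01 0 0 0;.3 0 0 .005 0 0 0;.3 0 0 0 0 0 0;.3 0 0 0 0 0 0'; python3 -m crank '.3 0 0 .002 0 0 0;.3 0 0 .002 0 0 0;.3 0 0 0 0 0 0'
```

```text
time: 28.4
tcp_pos: [0.5819, -0.075, 0.1119]
tool_rot: [1.0, -0.019, 0.001, 0.0]
wrist_force: [0.6, 0.0, -1.4]
opening: 0.0342
grip_force: 60.3
time: 28.7
tcp_pos: [0.5808, -0.0751, 0.1065]
tool_rot: [1.0, -0.019, 0.0, 0.0]
wrist_force: [-0.3, 0.7, -2.1]
opening: 0.0344
grip_force: 60.3
```

```bash
python3 -m crank '.3 0 0 .002 0 0 0;.3 0 0 .002 0 0 0;.3 0 0 0 0 0 0;.7 0 0 0 0 0 0;.7 0 0 0 0 0 0;.7 0 0 0 0 0 0;.7 0 0 -.03 0 0 0;.7 0 0 -.05 0 0 0;.7 0 0 -.05 0 0 0;.7 0 0 0 0 0 0;.7 0 0 0 0 0 0'
python3 - <<'E'
from h import *
img,k=cam('wrist'); cv2.imwrite('pics/w8.png',img); bowl(img,k,'yellow',.09)
plan(.422,.395,.2)
E
```

```text
time: 29.8
tcp_pos: [0.5818, -0.0753, 0.2345]
tool_rot: [1.0, -0.019, 0.002, 0.0]
wrist_force: [-0.8, 0.1, -0.4]
opening: 0.0593
grip_force: 0.0
yellow sil [285. 180.] 6020 45 xy [ 0.5887 -0.0762]
t 29.9 tcp [ 0.5807 -0.0751  0.2322] yaw -0.038 tilt [ 0. -0.] q6 1.39 shift [-0.1767 -0.4636  0.0321] turnz 0
```

View pics/w8.png

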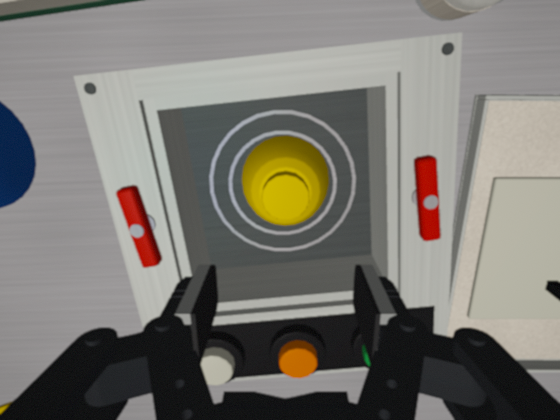

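Yellow sits centred in the rings, foot at (285,193). Green is next.

```bash
python3 -m crank '.8 -.0147 -.0386 0 0 0 0;.8 -.0147 -.0386 0 0 0 0;.8 -.0147 -.0386 0 0 0 0;.8 -.0147 -.0386 0 0 0 0;.8 -.0147 -.0386 0 0 0 0;.8 -.0147 -.0386 0 0 0 0;.8 -.0147 -.0386 0 0 0 0;.8 -.0147 -.0386 0 0 0 0;.8 -.0147 -.0386 0 0 0 0;.8 -.0147 -.0386 0 0 0 0;.8 -.0147 -.0386 0 0 0 0;.8 -.0147 -.0386 0 0 0 0'
python3 -m crank '.8 0 0 .03 0 0 0;.8 0 0 0.01 0 0 0;.8 0 0 0 0 0 0;.8 0 0 0 0 0 0'
cat >> h.py <<'E'
def foot(img,k,col,z,dia):
    """foot top disc: bright part of the bowl's blob"""
    c=blobs(img,col,1500)[0]; m=np.zeros(img.shape[:2],np.uint8); cv2.drawContours(m,[c],-1,255,-1)
    V=cv2.GaussianBlur(img.max(2),(5,5),0); v=V[m>0]; t,_=cv2.threshold(v,0,255,cv2.THRESH_BINARY|cv2.THRESH_OTSU)
    for q in (t,np.percentile(v,75),np.percentile(v,85),np.percentile(v,92)):
        b=cv2.inRange(V,int(q),255)&m; b=cv2.morphologyEx(b,cv2.MORPH_OPEN,np.ones((5,5)))
        cs,_=cv2.findContours(b,cv2.RETR_EXTERNAL,cv2.CHAIN_APPROX_NONE)
        if not cs: continue
        d=max(cs,key=cv2.contourArea); (u,w),r=cv2.minEnclosingCircle(d)
        a,bb=ray(k,u-r,w,z),ray(k,u+r,w,z)
        print(col,'thr',int(q),'px',round(u),round(w),'dia mm',round(1e3*np.linalg.norm(a-bb),1),'of',dia,'fill',round(cv2.contourArea(d)/(np.pi*r*r),2),'xy',ray(k,u,w,z)[:2].round(4))
E
python3 - <<'E'
from h import *
img,k=cam('wrist'); cv2.imwrite('pics/w9.png',img)
bowl(img,k,'green',.04);foot(img,k,'green',.08,44); plan(.422,.395,.0705)
E
```

```text
time: 31.05
tcp_pos: [0.4205, 0.3954, 0.2294]
tool_rot: [1.0, -0.019, -0.002, 0.001]
wrist_force: [0.1, -0.2, 0.2]
opening: 0.0683
grip_force: 0.0
time: 31.45
tcp_pos: [0.4223, 0.3936, 0.1915]
tool_rot: [1.0, -0.02, -0.001, 0.001]
wrist_force: [-0.4, -0.6, 0.6]
opening: 0.0684
grip_force: 0.0
green sil [283. 180.] 9795 58 xy [0.4265 0.3939]
green thr 94 px 280 196 dia mm 70.9 of 44 fill 0.89 xy [0.4256 0.396 ]
green thr 126 px 276 200 dia mm 45.7 of 44 fill 0.73 xy [0.4222 0.3997]
green thr 130 px 276 200 dia mm 36.7 of 44 fill 0.59 xy [0.4218 0.3995]
green thr 132 px 273 200 dia mm 32.8 of 44 fill 0.46 xy [0.4223 0.4019]
t 31.5 tcp [0.4228 0.3939 0.1926] yaw -0.04 tilt [0. 0.] q6 2.27 shift [-0.0009 -0.001   0.1221] turnz 0
```

```bash
python3 -m crank '.8 .001 -.001 .03 0 0 0;.8 0 0 .04 0 0 0;.8 0 0 .035 0 0 0;.8 0 0 .016 0 0 0;.8 0 0 0 0 0 0;.4 0 0 0 0 0 0;.4 0 0 0 0 0 0;.4 0 0 0 0 0 0;.4 0 0 0 0 0 0;.4 0 0 0 0 0 0' 60
python3 -m crank '.4 0 0 -.03 0 0 0;.4 0 0 -.04 0 0 0;.4 0 0 -.05 0 0 0;.4 0 0 -.045 0 0 0;.4 0 0 0 0 0 0;.4 0 0 0 0 0 0'
python3 - <<'E'
from h import *
plan(.5805,-.075,.2345)
img,k=cam('wrist'); bowl(img,k,'green',.2);cv2.imwrite('pics/w10.png',img)
E
```

```text
time: 32.5
tcp_pos: [0.4253, 0.3967, 0.0749]
tool_rot: [1.0, -0.019, 0.002, -0.002]
wrist_force: [-0.1, -1.9, 6.3]
opening: 0.0393
grip_force: 59.5
time: 33.1
tcp_pos: [0.4241, 0.3962, 0.2391]
tool_rot: [1.0, -0.019, 0.002, -0.002]
wrist_force: [-0.4, 0.3, -1.7]
opening: 0.0393
grip_force: 60.7
t 33.1 tcp [0.4241 0.3962 0.2391] yaw -0.038 tilt [0.004 0.003] q6 2.27 shift [0.1743 0.4649 0.0037] turnz 0
green sil [285. 235.] 22028 93 xy [0.4274 0.3954]
```

```bash
python3 -m crank '.4 .0145 .0387 0 0 0 0;.4 .0145 .0387 0 0 0 0;.4 .0145 .0387 0 0 0 0;.4 .0145 .0387 0 0 0 0;.4 .0145 .0387 0 0 0 0;.4 .0145 .0387 0 0 0 0;.4 .0145 .0387 0 0 0 0;.4 .0145 .0387 0 0 0 0;.4 .0145 .0387 0 0 0 0;.4 .0145 .0387 0 0 0 0;.4 .0145 .0387 0 0 0 0;.4 .0145 .0387 0 0 0 0'
python3 -m crank '.4 0 0 0 0 0 0;.4 0 0 0 0 0 0'
python3 - <<'E'
from h import *
plan(.5805,-.075,.125);print(env.read_state()['opening'])
img,k=cam('wrist'); bowl(img,k,'green',.2)
E
```

```text
time: 34.35
tcp_pos: [0.5784, -0.0766, 0.2333]
tool_rot: [1.0, -0.019, -0.002, -0.001]
wrist_force: [1.0, 1.0, -2.3]
opening: 0.0395
grip_force: 60.8
time: 34.55
tcp_pos: [0.5783, -0.0757, 0.2335]
tool_rot: [1.0, -0.02, -0.002, -0.001]
wrist_force: [-1.0, 0.8, -1.6]
opening: 0.0393
grip_force: 60.9
t 34.5 tcp [ 0.5783 -0.0757  0.2335] yaw -0.04 tilt [-0.005  0.002] q6 1.39 shift [ 0.0027 -0.0007  0.1085] turnz 0
0.03934594040414117
green sil [285. 236.] 22476 94 xy [ 0.5834 -0.0767]
```

```bash
python3 -m crank '.4 .002 -.0005 .035 0 0 0;.4 0 0 .03 0 0 0;.4 0 0 .02 0 0 0;.4 0 0 .01 0 0 0;.4 0 0 .008 0 0 0;.4 0 0 0 0 0 0;.4 0 0 0 0 0 0'; python3 -m crank '.4 0 0 .003 0 0 0;.4 0 0 0 0 0 0;.4 0 0 0 0 0 0'
```

```text
time: 35.3
tcp_pos: [0.5821, -0.0746, 0.1344]
tool_rot: [1.0, -0.019, 0.001, 0.0]
wrist_force: [-1.2, 0.2, -2.0]
opening: 0.0396
grip_force: 60.9
time: 35.6
tcp_pos: [0.5817, -0.0749, 0.1308]
tool_rot: [1.0, -0.019, 0.0, 0.0]
wrist_force: [0.4, 0.6, -2.3]
opening: 0.0396
grip_force: 60.9
```

```bash
python3 -m crank '.4 0 0 .003 0 0 0;.4 0 0 .0015 0 0 0;.4 0 0 0 0 0 0;.4 0 0 0 0 0 0';python3 -m crank '.4 0 0 .002 0 0 0;.4 0 0 0 0 0 0;.8 0 0 0 0 0 0;.8 0 0 0 0 0 0;.8 0 0 0 0 0 0;.8 0 0 -.03 0 0 0;.8 0 0 -.05 0 0 0;.8 0 0 -.04 0 0 0;.8 0 0 0 0 0 0;.8 0 0 0 0 0 0'
python3 - <<'E'
from h import *
img,k=cam('wrist'); cv2.imwrite('pics/w11.png',img); bowl(img,k,'green',.10);foot(img,k,'green',.13,44); 
img,k=cam('top');bowl(img,k,'blue',.06)
plan(.61,.25,.23)
E
```

```text
time: 36.0
tcp_pos: [0.5813, -0.0748, 0.1256]
tool_rot: [1.0, -0.019, -0.0, -0.0]
wrist_force: [-0.2, 0.2, -1.3]
opening: 0.0394
grip_force: 60.9
time: 37.0
tcp_pos: [0.5821, -0.0749, 0.2453]
tool_rot: [1.0, -0.019, 0.001, 0.0]
wrist_force: [0.5, -0.5, -0.2]
opening: 0.0683
grip_force: 0.0
green sil [285. 183.] 9802 58 xy [ 0.5862 -0.0758]
green sil [369. 345.] 416 17 xy [ 0.4181 -0.1522]
green thr 110 px 282 196 dia mm 71.4 of 44 fill 0.88 xy [ 0.584  -0.0735]
green thr 145 px 281 201 dia mm 46.9 of 44 fill 0.74 xy [ 0.5804 -0.0725]
green thr 150 px 276 202 dia mm 38.0 of 44 fill 0.62 xy [ 0.5794 -0.0687]
green thr 153 px 274 202 dia mm 31.6 of 44 fill 0.42 xy [ 0.5801 -0.0669]
blue sil [181. 165.] 1622 24 xy [0.5988 0.2461]
t 37.1 tcp [ 0.5806 -0.0746  0.242 ] yaw -0.038 tilt [-0.003  0.001] q6 1.39 shift [ 0.017  -0.3255  0.0121] turnz 0
```

```bash
python3 -m crank '1 .0024 -.0408 0 0 0 0;1 .0024 -.0408 0 0 0 0;1 .0024 -.0408 0 0 0 0;1 .0024 -.0408 0 0 0 0;1 .0024 -.0408 0 0 0 0;1 .0024 -.0408 0 0 0 0;1 .0024 -.0408 0 0 0 0;1 .0024 -.0408 0 0 0 0;1 0 0 .03 0 0 0;1 0 0 0 0 0 0;1 0 0 0 0 0 0'
python3 - <<'E'
from h import *
img,k=cam('wrist'); cv2.imwrite('pics/w12.png',img)
bowl(img,k,'blue',.05);foot(img,k,'blue',.1,48); plan(.612,.251,.0905)
E
```

```text
time: 38.2
tcp_pos: [0.6117, 0.2499, 0.2109]
tool_rot: [1.0, -0.019, -0.003, 0.001]
wrist_force: [0.0, -0.8, 0.7]
opening: 0.0856
grip_force: 0.0
blue sil [280. 174.] 14538 71 xy [0.6186 0.253 ]
blue thr 113 px 276 191 dia mm 88.5 of 48 fill 0.88 xy [0.6187 0.2557]
blue thr 150 px 277 193 dia mm 61.6 of 48 fill 0.7 xy [0.6172 0.2544]
blue thr 153 px 268 188 dia mm 55.8 of 48 fill 0.45 xy [0.6213 0.2608]
blue thr 155 px 263 194 dia mm 30.5 of 48 fill 0.39 xy [0.6164 0.2651]
t 38.2 tcp [0.6127 0.2499 0.2127] yaw -0.039 tilt [-0.002 -0.001] q6 1.92 shift [-0.0004 -0.0012  0.1222] turnz 0
```

View pics/w12.png

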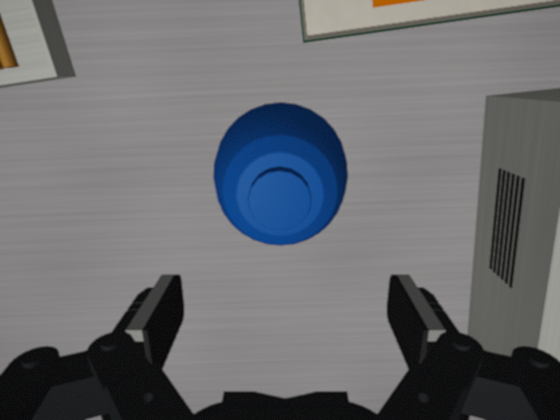

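Blue foot is at (280,200), i.e. about (0.612, 0.252); nothing in the way.

```bash
python3 -m crank '.9 .0 -.0025 .03 0 0 0;.9 0 0 .04 0 0 0;.9 0 0 .035 0 0 0;.9 0 0 .016 0 0 0;.9 0 0 0 0 0 0;.4 0 0 0 0 0 0;.4 0 0 0 0 0 0;.4 0 0 0 0 0 0;.4 0 0 0 0 0 0;.4 0 0 0 0 0 0' 70
python3 -m crank '.4 0 0 -.03 0 0 0;.4 0 0 -.04 0 0 0;.4 0 0 -.05 0 0 0;.4 0 0 -.045 0 0 0;.4 0 0 0 0 0 0;.4 0 0 0 0 0 0'
python3 - <<'E'
from h import *
plan(.5805,-.075,.26)
img,k=cam('wrist'); bowl(img,k,'blue',.2);cv2.imwrite('pics/w13.png',img)
E
```

```text
time: 39.25
tcp_pos: [0.6172, 0.2537, 0.0992]
tool_rot: [1.0, -0.019, 0.005, -0.001]
wrist_force: [-0.0, -1.2, 12.3]
opening: 0.0343
grip_force: 5.9
time: 39.85
tcp_pos: [0.614, 0.2536, 0.2609]
tool_rot: [1.0, -0.019, 0.002, -0.001]
wrist_force: [-0.6, 0.1, -0.8]
opening: 0.034
grip_force: 0.0
t 39.9 tcp [0.614  0.2536 0.2609] yaw -0.038 tilt [0.005 0.002] q6 1.92 shift [-2.100e-02  3.297e-01  2.000e-04] turnz 0
blue sil [285. 164.] 10896 61 xy [0.6525 0.2514]
```

The pads slid off over the foot (too shallow). I re-look and go deeper.

```bash
python3 -m crank '.9 0 0 .03 0 0 0;.9 0 0 .018 0 0 0;.9 0 0 0 0 0 0;.9 0 0 0 0 0 0;.9 0 0 0 0 0 0'
python3 - <<'E'
from h import *
img,k=cam('wrist'); cv2.imwrite('pics/w14.png',img)
bowl(img,k,'blue',.05); plan(.612,.2527,.086)
for c in blobs(img,'blue',1500)[:1]: print(cv2.fitEllipse(c),cv2.boundingRect(c))
img=cv2.imread('pics/w12.png')
for c in blobs(img,'blue',1500)[:1]: print(cv2.fitEllipse(c),cv2.boundingRect(c))
E
```

```text
time: 40.4
tcp_pos: [0.6136, 0.2533, 0.2106]
tool_rot: [1.0, -0.019, 0.0, -0.0]
wrist_force: [0.4, 0.5, 1.4]
opening: 0.0769
grip_force: 0.0
blue sil [285. 175.] 14509 70 xy [0.6199 0.2527]
t 40.5 tcp [0.6139 0.2533 0.2111] yaw -0.038 tilt [0.002 0.001] q6 1.92 shift [-0.0021  0.0008  0.1251] turnz 0
((284.5736083984375, 175.45521545410156), (131.38665771484375, 140.5171661376953), 0.4237496554851532) (219, 105, 132, 141)
((279.9814453125, 173.75770568847656), (131.43360900878906, 140.7495574951172), 1.9822206497192383) (214, 104, 133, 141)
```

```bash
python3 -m crank '.9 -.001 .0005 .04 0 0 0;.9 0 0 .04 0 0 0;.9 0 0 .03 0 0 0;.9 0 0 .018 0 0 0;.9 0 0 0 0 0 0;.9 0 0 0 0 0 0'
python3 -m crank '.9 0 0 .002 0 0 0;.45 0 0 0 0 0 0;.45 0 0 0 0 0 0;.45 0 0 0 0 0 0;.45 0 0 0 0 0 0;.45 0 0 0 0 0 0' 80
```

```text
time: 41.05
tcp_pos: [0.6133, 0.253, 0.0835]
tool_rot: [1.0, -0.019, 0.001, -0.0]
wrist_force: [0.3, 0.5, 0.0]
opening: 0.0769
grip_force: 0.0
time: 41.65
tcp_pos: [0.6145, 0.2533, 0.084]
tool_rot: [1.0, -0.019, 0.003, -0.001]
wrist_force: [-0.2, -0.6, 8.5]
opening: 0.045
grip_force: 83.0
```

```bash
python3 -m crank '.4 0 0 -.03 0 0 0;.4 0 0 -.05 0 0 0;.4 0 0 -.05 0 0 0;.4 0 0 -.05 0 0 0;.4 0 0 0 0 0 0;.4 0 0 0 0 0 0'
python3 - <<'E'
from h import *
plan(.5805,-.075,.26)
img,k=cam('wrist'); bowl(img,k,'blue',.2)
E
```

```text
time: 42.25
tcp_pos: [0.6128, 0.2529, 0.2621]
tool_rot: [1.0, -0.019, 0.002, -0.001]
wrist_force: [-0.5, 0.2, -3.7]
opening: 0.0449
grip_force: 83.5
t 42.2 tcp [0.6128 0.2529 0.2621] yaw -0.038 tilt [0.004 0.001] q6 1.92 shift [-0.0197  0.3289  0.0016] turnz 0
blue sil [285. 230.] 35273 117 xy [0.6096 0.2524]
```

```bash
python3 -m crank '.4 -.0022 .0365 0 0 0 0;.4 -.0022 .0365 0 0 0 0;.4 -.0022 .0365 0 0 0 0;.4 -.0022 .0365 0 0 0 0;.4 -.0022 .0365 0 0 0 0;.4 -.0022 .0365 0 0 0 0;.4 -.0022 .0365 0 0 0 0;.4 -.0022 .0365 0 0 0 0;.4 -.0022 .0365 0 0 0 0;.4 0 0 0 0 0 0;.4 0 0 0 0 0 0'
python3 - <<'E'
from h import *
plan(.5805,-.075,.134)
img,k=cam('wrist'); bowl(img,k,'blue',.2)
E
```

```text
time: 43.4
tcp_pos: [0.5784, -0.0752, 0.2565]
tool_rot: [1.0, -0.02, -0.003, -0.001]
wrist_force: [0.9, 1.2, -2.8]
opening: 0.045
grip_force: 83.7
t 43.4 tcp [ 0.5784 -0.0752  0.2565] yaw -0.04 tilt [-0.005  0.002] q6 1.39 shift [ 2.800e-03 -1.000e-04  1.225e-01] turnz 0
blue sil [285. 230.] 35564 118 xy [ 0.5772 -0.0758]
```

```bash
python3 -m crank '.4 .001 0 .035 0 0 0;.4 0 0 .03 0 0 0;.4 0 0 .025 0 0 0;.4 0 0 .015 0 0 0;.4 0 0 .01 0 0 0;.4 0 0 0 0 0 0;.4 0 0 0 0 0 0'; python3 -m crank '.4 0 0 .003 0 0 0;.4 0 0 .002 0 0 0;.4 0 0 0 0 0 0;.4 0 0 0 0 0 0'
```

```text
time: 44.15
tcp_pos: [0.5816, -0.0747, 0.1459]
tool_rot: [1.0, -0.019, 0.001, 0.0]
wrist_force: [0.9, -0.4, -2.7]
opening: 0.0447
grip_force: 83.9
time: 44.55
tcp_pos: [0.5809, -0.075, 0.1401]
tool_rot: [1.0, -0.019, 0.0, 0.0]
wrist_force: [-0.8, -0.2, -2.3]
opening: 0.0452
grip_force: 83.9
```

```bash
python3 -m crank '.4 0 0 .003 0 0 0;.4 0 0 .002 0 0 0;.4 0 0 0 0 0 0;.4 0 0 0 0 0 0'; python3 -m crank '.4 0 0 .0025 0 0 0;.4 0 0 0 0 0 0;.4 0 0 0 0 0 0'
```

```text
time: 44.95
tcp_pos: [0.5807, -0.0749, 0.1347]
tool_rot: [1.0, -0.019, -0.0, -0.0]
wrist_force: [0.6, -0.0, -3.5]
opening: 0.0452
grip_force: 83.9
time: 45.25
tcp_pos: [0.5812, -0.075, 0.134]
tool_rot: [1.0, -0.019, 0.0, 0.0]
wrist_force: [-4.2, -0.2, 5.9]
opening: 0.045
grip_force: 85.9
```

```bash
python3 -m crank '.9 0 0 0 0 0 0;.9 0 0 0 0 0 0;.9 0 0 0 0 0 0;.9 0 0 -.03 0 0 0;.9 0 0 -.05 0 0 0;.9 0 0 -.05 0 0 0;.9 -.03 0 0 0 0 0;.9 0 0 0 0 0 0;.9 0 0 0 0 0 0'
python3 - <<'E'
from h import *
w,kw=cam('wrist'); t,kt=cam('top'); s,ks=cam('scene')
cv2.imwrite('pics/chk.png',np.hstack([cv2.resize(w,(400,300)),cv2.resize(s[120:320,130:430],(400,267)).copy() if 0 else cv2.resize(s[120:330,120:400],(400,300))]))
bowl(w,kw,'blue',.1)
for n,p in dict(white=(.459,-.010),orange=(.4484,-.0812),green=(.4561,-.1493)).items(): pass
for col in('orange','green'):
    for c in blobs(w,col,300)[:2]: print(col,np.round(cen(c)),cv2.contourArea(c),ray(kw,*cen(c),.142)[:2].round(4))
plan(.4484,-.08,.25)
E
```

```text
time: 46.15
tcp_pos: [0.5506, -0.0737, 0.2619]
tool_rot: [1.0, -0.019, 0.0, -0.0]
wrist_force: [0.2, 0.8, -1.3]
opening: 0.0766
grip_force: 0.0
blue sil [286. 142.] 15258 72 xy [ 0.5853 -0.0761]
orange [297. 309.] 861.5 [ 0.4488 -0.0813]
green [368. 299.] 469.5 [ 0.4561 -0.1419]
t 46.3 tcp [ 0.5508 -0.0736  0.2609] yaw -0.038 tilt [-0.002  0.001] q6 1.38 shift [-0.102   0.0103  0.0111] turnz 0
```

View pics/chk.png

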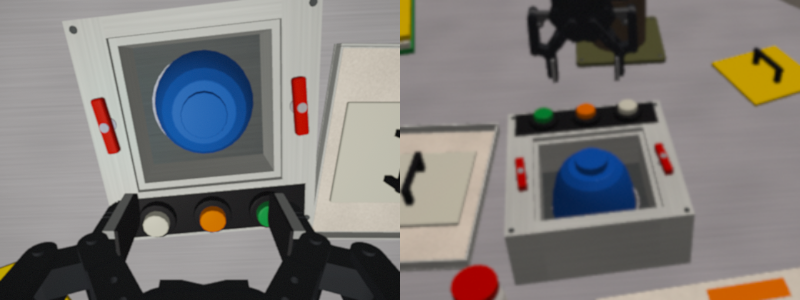

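All four bowls are nested: blue is seated in the well at (205,100) in the left half, and the buttons and cover are in order. Next come the keys, with the fingers shut.

```bash
python3 -m crank '0 -.036 -.0195 0 0 0 0;0 -.036 -.0195 0 0 0 0;0 -.0366 -.0196 0 0 0 0;0 0 0 0 0 0 0;0 0 0 .03 0 0 0;0 0 0 .03 0 0 0;0 0 0 .03 0 0 0;0 0 0 .01 0 0 0;0 0 0 0 0 0 0;0 0 0 0 0 0 0'
python3 - <<'E'
from h import *
plan(.4445,-.011,.136); img,k=cam('top')
print(blobs(img,'blue',500) and [ray(k,*cen(c),.1)[:2].round(3) for c in blobs(img,'blue',500)])
E
```

```text
time: 47.3
tcp_pos: [0.4456, -0.0112, 0.1634]
tool_rot: [1.0, -0.019, 0.001, 0.0]
wrist_force: [1.2, 0.1, 0.3]
opening: 0.0004
grip_force: 0.0
t 47.3 tcp [ 0.4456 -0.0112  0.1634] yaw -0.038 tilt [ 0.001 -0.   ] q6 1.46 shift [-0.0011 -0.0002  0.0274] turnz 0
[array([ 0.583, -0.075])]
```

```bash
python3 -m crank '0 0 0 .015 0 0 0;0 0 0 .005 0 0 0;0 0 0 .004 0 0 0;0 0 0 .003 0 0 0;0 0 0 0 0 0 0;0 0 0 0 0 0 0'; python3 -m crank '0 0 0 .002 0 0 0;0 0 0 0 0 0 0;0 0 0 0 0 0 0'
```

```text
time: 47.95
tcp_pos: [0.4446, -0.011, 0.136]
tool_rot: [1.0, -0.019, -0.0, 0.0]
wrist_force: [-3.2, -0.2, 6.0]
opening: 0.0001
grip_force: 2.7
time: 48.25
tcp_pos: [0.4447, -0.011, 0.1358]
tool_rot: [1.0, -0.019, -0.0, 0.0]
wrist_force: [-8.0, 1.5, 14.6]
opening: -0.0
grip_force: 7.3
```

```bash
python3 -m crank '0 0 0 0 0 0 0;0 0 0 0 0 0 0;0 0 0 -.03 0 0 0;0 .0037 .0349 0 0 0 0;0 .0037 .0349 0 0 0 0;0 0 0 0 0 0 0;0 0 0 .015 0 0 0;0 0 0 .006 0 0 0;0 0 0 .004 0 0 0;0 0 0 .003 0 0 0;0 0 0 0 0 0 0;0 0 0 0 0 0 0'; python3 -m crank '0 0 0 .002 0 0 0;0 0 0 0 0 0 0;0 0 0 0 0 0 0;0 0 0 0 0 0 0'
```

```text
time: 49.45
tcp_pos: [0.4489, -0.0803, 0.136]
tool_rot: [1.0, -0.019, -0.001, -0.0]
wrist_force: [-4.3, 0.3, 7.0]
opening: -0.0004
grip_force: 3.7
time: 49.85
tcp_pos: [0.449, -0.0804, 0.1358]
tool_rot: [1.0, -0.018, -0.001, -0.0]
wrist_force: [-10.5, 1.8, 15.7]
opening: -0.0005
grip_force: 8.3
```

```bash
python3 -m crank '0 0 0 0 0 0 0;0 0 0 -.03 0 0 0;0 .0037 .0349 0 0 0 0;0 .0037 .0349 0 0 0 0;0 0 0 0 0 0 0;0 0 0 .015 0 0 0;0 0 0 .006 0 0 0;0 0 0 .004 0 0 0;0 0 0 .003 0 0 0;0 0 0 0 0 0 0;0 0 0 0 0 0 0'; python3 -m crank '0 0 0 .002 0 0 0;0 0 0 0 0 0 0;0 0 0 0 0 0 0;0 0 0 0 0 0 0'
```

```text
time: 50.95
tcp_pos: [0.4537, -0.15, 0.136]
tool_rot: [1.0, -0.019, -0.001, -0.001]
wrist_force: [-4.4, 2.2, 7.4]
opening: 0.0
grip_force: 3.7
time: 51.35
tcp_pos: [0.4538, -0.15, 0.1358]
tool_rot: [1.0, -0.019, -0.001, -0.001]
wrist_force: [-9.8, 4.4, 16.7]
opening: -0.0001
grip_force: 8.3
```

Pressed fully. I retract, check once numerically and hand in.

```bash
python3 -m crank '0 0 0 0 0 0 0;0 0 0 -.03 0 0 0;0 0 0 -.05 0 0 0;0 0 0 -.05 0 0 0;0 0 0 0 0 0 0;0 0 0 0 0 0 0'
python3 - <<'E'
from h import *
img,k=cam('wrist')
bowl(img,k,'blue',.1)
for c in blobs(img,'red',300)[:3]:
    b=cv2.boxPoints(cv2.minAreaRect(c)); b=np.array([ray(k,*p,.1345)[:2] for p in b]); e=max((b[1]-b[0],b[2]-b[1]),key=np.linalg.norm)
    print('red',ray(k,*cen(c),.1345)[:2].round(3),np.arctan2(e[1],e[0])%np.pi)
print(env.hand_in())
E
```

```text
time: 51.95
tcp_pos: [0.4547, -0.1507, 0.2647]
tool_rot: [1.0, -0.019, 0.002, 0.001]
wrist_force: [0.1, -0.6, -1.3]
opening: -0.0002
grip_force: 0.0
blue sil [188.  49.] 15052 86 xy [ 0.5659 -0.0793]
red [0.566 0.029] 0.16963732040035273
red [ 0.568 -0.181] 0.14901999337916427
the job is handed in; nothing more can be done
None
```

I handed the job in after about 52 s of the 210 s allowed: buttons aside, cover in the pan, all four bowls nested on the hot plate, and white, orange and green keys pressed fully down in that order; the hand-in returned no verdict, so I don't know the result.

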